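# Unbolt and open the tester's guard gate

## Task

Open the foot tester's guard gate with the fingertips only, pinching and lifting nothing. Hold the bolt's spring safety catch down with one fingertip while the other slides the bolt fully back, then let the catch spring up again so that it keeps the bolt drawn. Then draw the gate towards the robot with a fingertip until it stands about half open (45 degrees) or more, and leave everything lying around where it is.

Things in the scene. Friction and masses are not known exactly. Their poses are not given: they have to be found in the camera images.
- guard: Fixed fence of the foot tester, 200 mm high, clear panels, grey cabinet 190 mm high at its left. Origin on the bench, mid gate line; x into the guard (away from robot), y left along the shut gate, z up. Hinge post y = -170, latch post with keeper y = 155 (top 227 high). Inside, all is clear for 140 mm behind the gate; ram 290 high at x 225, y -80. Loose things on the cabinet reach 260 high.
- gate (a joint): Opening angle of the gate in rad about its upright hinge: 0 shut, up to 1.4; grows as its free left end swings out towards the robot. The stiff hinge (0.25 N m) stays where it is left. It cannot open until the bolt is drawn about 20 mm.
- gate_hinge (a point): Point on the gate's upright hinge axis at the height of the gate's top (200 mm above the bench); at x = -22, y = -150 mm of the guard.
- gate_rail (a point): Point on the top edge of the gate's inner face (away from the robot), 90 mm along the gate from the hinge; moves with the gate. Top rail 30 thick (guard x -15 to 15 shut), 30 high, 277 long, top 200 above the bench; gate underside 45. Behind the rail is 120 mm of free space where a fingertip let down can draw the gate open. The drawn rod (top 219 high) ends 15 mm from here.
- bolt (a joint): Slide of the bolt in m: 0 shot home in the keeper, 0.030 fully drawn, towards the hinge (-y of the guard when shut). Starts within 2 mm of 0. About 2 N of friction. The raised catch blocks it at about 3 mm; from about 26 mm on, the released catch springs up behind its lug and keeps it drawn.
- bolt_knob (a point): Top centre of the bolt's upright steel knob, 247 mm above the bench; slides with the bolt. Knob 18 mm wide over its top 12 mm, stem 14 mm below. The 12 mm rod lies along the gate's top rail, its top 28 mm below this point; guide staples (top 222 mm above bench) begin 45 mm from the knob on the keeper side, 48 mm on the other. A fingertip can stand over the rod on the keeper side and push it.
- catch (a joint): Angle of the spring catch in rad: 0 raised (rest), 0.25 fully down on its stop, pad level. The bolt can pass beyond about 0.2. It springs up by itself; about 2.5 N at the pad's middle starts it, 7 N takes it fully down.
- catch_pad (a point): Top centre of the catch's ribbed thumb flap, on the robot's side of the bolt: 40 mm across the gate, 74 mm along it; 46 mm across from the knob, 2.5 mm nearer the keeper than the shot knob. Hinged at its edge nearest the robot. Raised: 230 mm above the bench, sloping 14 deg up to the bolt. Fully down: level at 225 mm, so a second fingertip at that height clears the rod and meets the knob.
- clamp: Bystander on the cabinet: aluminium tube clamp, 42 x 50 x 30 mm, origin under its centre.
- pyramid: Bystander on the cabinet: round steel pyramid adapter, 48 mm wide, 30 mm high, origin under its centre.
- jar: Bystander on the cabinet: white screw jar with black cap, 54 mm wide, 62 mm high, origin under its centre.
- cup: Bystander on the bench: brown paper cup, 74 mm wide, 90 mm high, origin under its centre.
- foot: Bystander on the bench: flesh-coloured prosthetic foot, 250 mm long along its y, 85 mm high, origin under its middle.
- pylon: Bystander standing on the bench: aluminium tube, 30 mm wide, 160 mm high, origin under its centre.
- driver: Bystander lying on the bench in front of the gate, lower than the gate's underside: screwdriver 170 mm long along its x, black handle.
- socket: Bystander on the bench: flesh-coloured leg socket, open on top, 116 mm wide, 200 mm high, origin under its centre.

How it is judged:
By the outcome, as a careful person would: the job done as asked, in the order asked, and still so for the second after the job is handed in, with the robot touching nothing.
It also fails if it takes over 54 s, if anything falls off the work surface, if the arm or the gripper's body presses on something with over 40 N, if the wrist force passes 120 N, or if a joint passes its speed limit or range.

## Robot

A 6-joint arm with a two-finger parallel gripper is mounted at the origin on the work surface. World frame = base frame: x ahead of the robot, y to its left, z up, the work surface at z = 0. Lengths are in m, angles in rad, forces in N, time in s.
With the tool pointing down it reaches from about 0.35 to 0.85 m from the base axis. Payload 8.1 kg.
Tool frame: the origin (TCP) lies at the very end of the fingers, on their centre line; the grasp point (between the pads) lies 19 mm behind it; z points along the fingers, y is the direction in which the jaws open and shut (so a half turn about z gives the same grasp; the last joint's range is limited). The gripper opens to 93 mm and grips with 3 to 60 N. Pads are 15 mm wide; open, the fingers measure 128 mm over their backs; the gripper's body (75 mm by 188 mm) begins 65 mm behind the grasp point.
Start: joints at [1.251, 0.13, 1.488, -0, 1.523, -0.085], TCP at [0.14, 0.584, 0.219] pointing down, gripper open.
Joint ranges: [-2.96, 2.96], [-0.89, 2.26], [0.02, 2.5], [-1.34, 4.48], [0, 2.73], [-2.66, 2.66]. Speed limits (rad/s): [2.39, 2.39, 2.79, 3.14, 3.14, 3.14].

## Interface

Orientations are given as a rotation vector (axis times angle).
In Python, from plant import robot gives the robot as it stands.
- The arm moves only by the shell command python3 -m inch 'ROWS' [FORCE]. ROWS is JSON, a list that holds one entry, the list of rows, each a list of 7 numbers: the shift along the tool's x, y, z in cm, then the turn, a rotation vector about the tool's x, y, z in degrees, then the gripper command: -1 is fully open, 1 is shut, values between are in proportion. A call has 1 to 5 rows; each row shifts and turns the commanded pose from where the row before left it, along the tool's axes as they then stand; what a row does not reach is not made up. A row lasts 1/10 s, in which the tool goes at most 50 mm and 8.59 degrees, less where a joint would pass 70% of its speed; a pose out of reach is approached as far as the arm can. A call with a gripper value outside its range is refused whole. The fingers move at their own pace and stop on an object; FORCE is the grip in N (left out, the last holds). Time passes only in rows, so rows that do not move let the fingers close. It gives the time, the measured TCP pose, the force and the opening at its end, in the units of the state.
- robot.read_state(): the state, without advancing time (a new reading comes with each control period).
- robot.read_camera(name): name is "scene" or "side" or "wrist"; returns a dict with "image" (400x640x3 uint8, blue, green, red), "K" (3x3 intrinsics, pixels), "R" (3x3) and "t" (3): a world point X has camera coordinates R X + t; the wrist camera has in their place "tool_from_camera" (4x4, takes a point from camera to tool coordinates, whose origin is the TCP and whose axes are the flange's). Camera axes: x right, y down, z forward; pixel columns grow to the right and rows downward; lengths in m; the calibration is good to about 2 mm. A picture is of the moment at which its call begins: read the wrist's pose just before it. There is no depth.
- robot.close_job(): hands the job in, once; it reports no verdict.
The state is a dict: "t": time; "q": joint angles; "dq": joint speeds; "joint_torque": joint torques, N m; "tool_pos": TCP position; "orientation": TCP orientation; "force": force on the tool from outside, world axes, zero at the start; "wrist_torque": the same for the moment, N m; "opening": finger opening in m.
Only numpy, scipy, OpenCV 4.12 (cv2) and the standard library are available. Lean on these libraries where they do the work, as an engineer would, in place of code of your own. Each camera call takes 0.05 s, during which the arm holds its last target. There are 200 camera calls.

## Working session

There is one attempt and no reset: what is moved stays moved. The work goes in short steps, Python scripts to look and compute and a shell command to move; the robot and the scene stay as the last step left them, time stands still between calls to the robot, and variables do not carry over. Pictures are saved under pics/ and viewed, about 8 in all and at most 12, crops included, and the job is handed in when it is done.

```bash
ls; mkdir -p pics; cat > h.py <<'E'
import numpy as np, cv2
from plant import robot
from scipy.spatial.transform import Rotation as Rn
def snap(n,f):
    s=robot.read_state(); c=robot.read_camera(n); cv2.imwrite('pics/'+f+'.png',c['image'])
    if n=='wrist':
        T=np.eye(4);T[:3,:3]=Rn.from_rotvec(s['orientation']).as_matrix();T[:3,3]=s['tool_pos']
        M=np.linalg.inv(T@c['tool_from_camera']);c['R']=M[:3,:3];c['t']=M[:3,3]
    np.savez('pics/'+f+'.npz',K=c['K'],R=c['R'],t=c['t'])
    return c
def load(f): return np.load('pics/'+f+'.npz')
def ray(c,u,v):
    d=c['R'].T@np.linalg.solve(c['K'],[u,v,1.]); return -c['R'].T@c['t'],d
def onz(c,u,v,z):
    o,d=ray(c,u,v); return o+d*(z-o[2])/d[2]
def proj(c,X):
    p=c['K']@(c['R']@np.array(X)+c['t']); return p[:2]/p[2]
def tri(a,b):
    (o,d),(p,e)=ray(*a),ray(*b); A=np.c_[d,-e]; s=np.linalg.lstsq(A,p-o,rcond=None)[0]
    x,y=o+d*s[0],p+e*s[1]; return (x+y)/2,np.linalg.norm(x-y)
E
python3 - <<'E'
from h import *
for n in ('scene','side','wrist'):
    c=snap(n,n+'0'); print(n,(-c['R'].T@c['t']).round(3))
s=robot.read_state();print(s)
print(Rn.from_rotvec(s['orientation']).as_matrix().round(3))
E
```

```text
pics
scene [1.046 0.583 1.517]
side [ 0.062 -1.299  1.358]
wrist [0.061 0.602 0.384]
{'t': 0.15, 'q': array([ 1.25060828e+00,  1.31022489e-01,  1.48900312e+00,  5.94096833e-06,
        1.52300054e+00, -8.54188966e-02]), 'dq': array([-2.12930051e-06, -1.05297511e-03, -3.94699342e-03,  5.04263372e-04,
       -8.26894997e-04, -2.56701829e-04]), 'joint_torque': array([-1.95789116e-04, -5.60481763e+01, -4.92332697e+01,  7.67556718e-02,
        3.07221233e-02, -1.60860714e-04]), 'tool_pos': array([0.13942224, 0.58313392, 0.21782192]), 'orientation': array([-3.67894060e-01, -3.11967994e+00,  2.20348730e-03]), 'force': array([-0.21073371, -0.23623114,  0.38804429]), 'wrist_torque': array([ 0.04474277, -0.01884404, -0.04997095]), 'opening': 0.09321219662933175}
[[-0.973  0.233 -0.   ]
 [ 0.233  0.973 -0.001]
 [ 0.    -0.001 -1.   ]]
```

View pics/scene0.png

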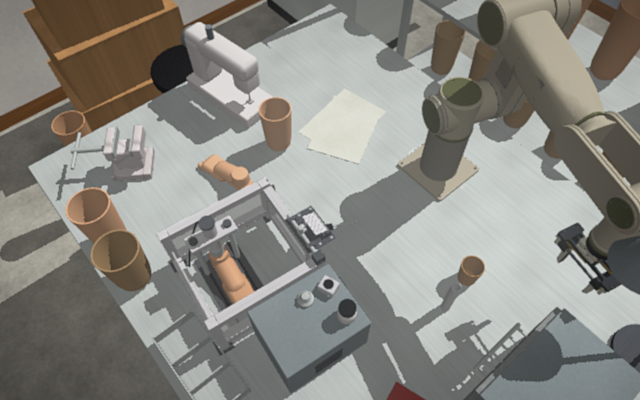

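View pics/side0.png

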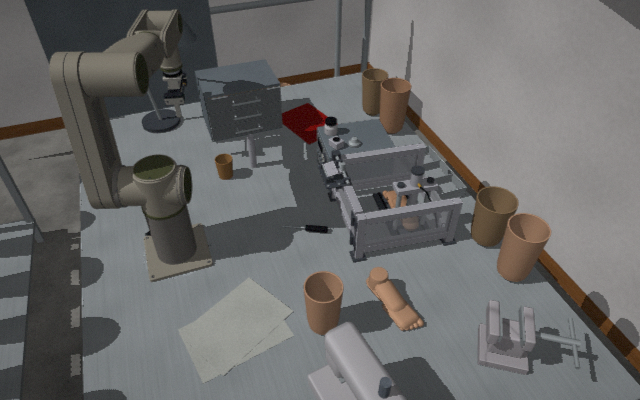

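View pics/wrist0.png

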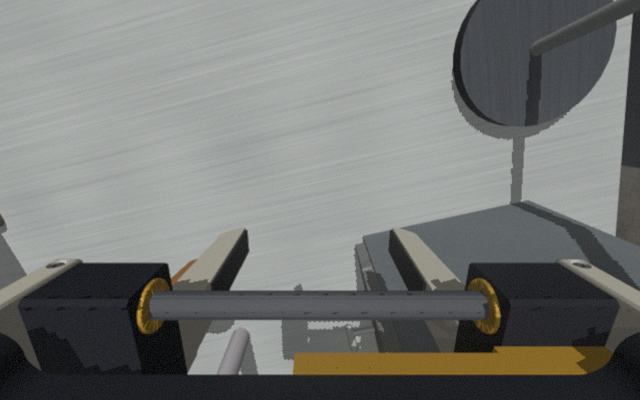

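The scene view shows the guard with the bolt and ribbed pad near (310,225) and the cabinet below it. In the side view the bolt is at about (340,180). The wrist camera doesn't see the gate yet. I'll zoom in on both fixed views next.

```bash
python3 - <<'E'
from h import *
a=cv2.imread('pics/scene0.png')[170:280,250:350]; b=cv2.imread('pics/side0.png')[140:250,310:410]
f=lambda x:cv2.resize(x,None,fx=4,fy=5,interpolation=cv2.INTER_CUBIC)
f=lambda x:cv2.resize(x,None,fx=4,fy=4,interpolation=cv2.INTER_CUBIC)
cv2.imwrite('pics/crop0.png',np.hstack([f(a),f(b)]))
c=load('scene0');d=load('side0')
print(onz(c,310,225,.23),onz(d,340,180,.23))
E
```

```text
[ 0.59942452 -0.01029286  0.23      ] [ 0.59377005 -0.08186398  0.23      ]
```

View pics/crop0.png

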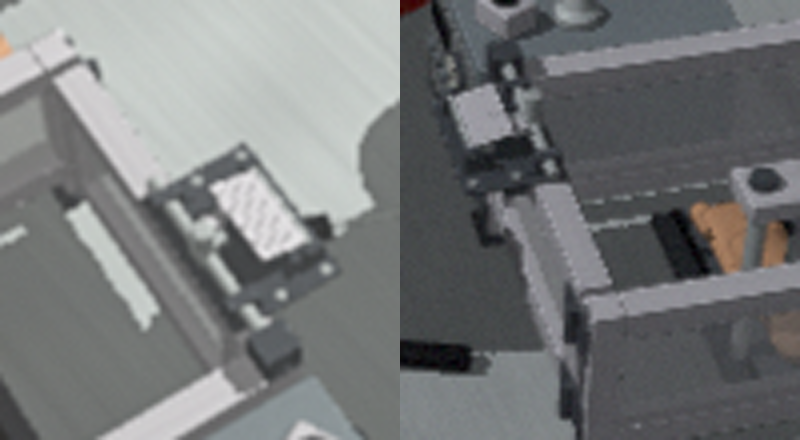

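```bash
python3 - <<'E'
from h import *
c=load('scene0');d=load('side0');w=load('wrist0')
S=lambda u,v:(c,250+u/4,170+v/4)
D=lambda u,v:(d,310+(u-400)/4,140+v/4)
print('pad',tri(S(259,214),D(486,115)))
print('knob',tri(S(208,230),D(527,98)))
print('padz',onz(*S(259,214),.230),onz(*D(486,115),.23))
print('knobz',onz(*S(208,230),.247),onz(*D(527,98),.247))
# pad long edges in scene
for p,q in (((212,190),(268,262)),((248,168),(310,238))):
    a=onz(*S(*p),.23);b=onz(*S(*q),.23);print(a,b,np.degrees(np.arctan2(*(b-a)[1::-1])),np.linalg.norm(b-a))
print(w['R'].T[:,2], w['K'])
s=robot.read_state();M=Rn.from_rotvec(s['orientation']).as_matrix();print('fwd in tool',M.T@w['R'].T[:,2])
E
```

```text
pad (array([ 0.58733171, -0.00793703,  0.22679695]), np.float64(0.006477651354891743))
knob (array([ 0.62671003, -0.01459633,  0.24003476]), np.float64(0.0015092138543746228))
padz [ 0.58549258 -0.00515587  0.23      ] [ 0.58853525 -0.01346497  0.23      ]
knobz [ 0.62831513 -0.01102115  0.247     ] [ 0.62382809 -0.02301228  0.247     ]
[ 0.59894888 -0.04363389  0.23      ] [0.60628371 0.03008441 0.23      ] 84.31788313871412 0.07408230551585326
[ 0.56633583 -0.04107412  0.23      ] [0.57000314 0.0346473  0.23      ] 87.22723862254314 0.0758101704714519
[ 0.28141122 -0.0692988  -0.95708171] [[275.95472996   0.         318.22381955]
 [  0.         275.95472996 195.84731315]
 [  0.           0.           1.        ]]
fwd in tool [-2.89934457e-01 -5.69809617e-04  9.57046334e-01]
```

```bash
python3 -m inch '[[[0,0,-4,0,0,0,-1],[0,0,-4,0,0,8,-1],[0,0,-4,0,0,8,-1],[0,0,0,0,0,8,-1],[0,0,0,0,0,8,-1]]]'; python3 -m inch '[[[0,0,0,0,0,8,-1],[0,0,0,0,0,8,-1],[0,0,0,0,0,8,-1],[0,0,0,0,0,8,-1],[0,0,0,0,0,8,-1]]]'
cat >> h.py <<'E'
def go(target,yaw=None):
    s=robot.read_state();M=Rn.from_rotvec(s['orientation']).as_matrix()
    print('t',s['t'],'pos',s['tool_pos'].round(4),'xang',np.degrees(np.arctan2(M[1,0],M[0,0])).round(2),'tilt',M[:,2].round(4),'F',s['force'].round(1),'open',round(s['opening'],4))
    print('tool shift cm',(M.T@(np.array(target)-s['tool_pos'])*100).round(2))
E
python3 -c "
from h import *
go([.599,-.071,.33])"
```

```text
t: 0.65
tool_pos: [0.1398, 0.5843, 0.3407]
orientation: [-1.222, -2.894, -0.005]
force: [0.3, -0.4, -0.8]
opening: 0.093
t: 1.15
tool_pos: [0.1395, 0.5834, 0.3382]
orientation: [2.138, 2.301, -0.001]
force: [-0.6, -0.8, -0.8]
opening: 0.0933
t 1.15 pos [0.1395 0.5834 0.3382] xang 94.21 tilt [-3.e-04 -8.e-04 -1.e+00] F [-0.6 -0.8 -0.8] open 0.0933
tool shift cm [-68.64  41.01   0.86]
```

```bash
python3 -m inch '[[[-3.4,2.05,0,0,0,0,-1],[-3.4,2.05,0,0,0,0,-1],[-3.4,2.05,0,0,0,0,-1],[-3.4,2.05,0,0,0,0,-1],[-3.4,2.05,0,0,0,0,-1]]]';python3 -m inch '[[[-3.4,2.05,0,0,0,0,-1],[-3.4,2.05,0,0,0,0,-1],[-3.4,2.05,0,0,0,0,-1],[-3.4,2.05,0,0,0,0,-1],[-3.4,2.05,0,0,0,0,-1]]]'; python3 -m inch '[[[-3.4,2.05,0,0,0,0,-1],[-3.4,2.05,0,0,0,0,-1],[-3.4,2.05,0,0,0,0,-1],[-3.4,2.05,0,0,0,0,-1],[-3.4,2.05,0,0,0,0,-1]]]'
python3 -c "
from h import *
go([.599,-.071,.31])"
```

```text
t: 1.65
tool_pos: [0.2557, 0.4208, 0.3383]
orientation: [2.131, 2.308, -0.001]
force: [0.4, 0.5, 1.3]
opening: 0.0928
t: 2.15
tool_pos: [0.3714, 0.2594, 0.3385]
orientation: [-2.131, -2.308, 0.0]
force: [0.7, 1.1, -0.9]
opening: 0.0928
t: 2.65
tool_pos: [0.4871, 0.098, 0.3384]
orientation: [-2.132, -2.307, 0.0]
force: [0.5, 1.2, 0.8]
opening: 0.0928
t 2.65 pos [0.4871 0.098  0.3384] xang 94.54 tilt [-2.e-04  1.e-04 -1.e+00] F [0.5 1.2 0.8] open 0.0928
tool shift cm [-17.73   9.82   2.84]
```

```bash
python3 -m inch '[[[-3.6,2,0,0,0,0,-1],[-3.6,2,0,0,0,0,-1],[-3.6,2,0,0,0,0,-1],[-3.6,2,1.4,0,0,0,-1],[-3.4,1.8,1.4,0,0,8.5,-1]]]';python3 -m inch '[[[0,0,0,0,0,0,-1],[0,0,0,0,0,0,-1]]]'
python3 -c "
from h import *
go([.599,-.071,.31])
snap('wrist','w1')"
```

```text
t: 3.15
tool_pos: [0.5993, -0.072, 0.3104]
orientation: [2.297, 2.142, 0.001]
force: [0.3, -0.1, -0.2]
opening: 0.0932
t: 3.35
tool_pos: [0.5979, -0.0707, 0.3093]
orientation: [-2.295, -2.141, 0.002]
force: [-0.6, 0.8, -0.6]
opening: 0.0928
t 3.35 pos [ 0.5979 -0.0707  0.3093] xang 86.02 tilt [-2.7e-03  8.0e-04 -1.0e+00] F [-0.6  0.8 -0.6] open 0.0928
tool shift cm [-0.02  0.11 -0.07]
```

View pics/w1.png

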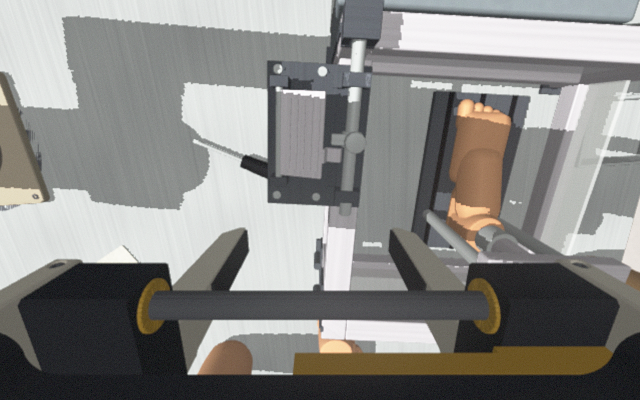

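The wrist view shows the knob top at (355,143), the pad centred near (301,134), and the rod running from about (358,50) to (346,210).

```bash
python3 - <<'E'
from h import *
w=load('w1')
k=onz(w,355,143,.247);p=onz(w,301.5,135,.23);print('knob',k,'pad',p,p-k)
def ang(a,b,z):
    A,B=onz(w,*a,z),onz(w,*b,z);print(A.round(4),B.round(4),np.degrees(np.arctan2(*(A-B)[1::-1])))
ang((358,50),(346,210),.219)
ang((281,92),(277,177),.225);ang((325,92),(323,178),.235)
ang((268,62),(267,200),.222)
b=cv2.imread('pics/w1.png')
cv2.imwrite('pics/crop1.png',np.hstack([cv2.resize(b[20:240,255:395],None,fx=2.7,fy=2.7,interpolation=cv2.INTER_CUBIC)]))
E
```

```text
knob [ 0.63198504 -0.0163929   0.247     ] pad [ 0.58781122 -0.00816588  0.23      ] [-0.04417382  0.00822702 -0.017     ]
[0.6404 0.0571 0.219 ] [ 0.6245 -0.0841  0.219 ] 83.58469191046959
[0.5732 0.0284 0.225 ] [ 0.5614 -0.045   0.225 ] 80.87316865954848
[0.6103 0.0251 0.235 ] [ 0.604  -0.0466  0.235 ] 84.9535596116569
[0.5646 0.0528 0.222 ] [ 0.5487 -0.0675  0.222 ] 82.50329078237189
```

View pics/crop1.png

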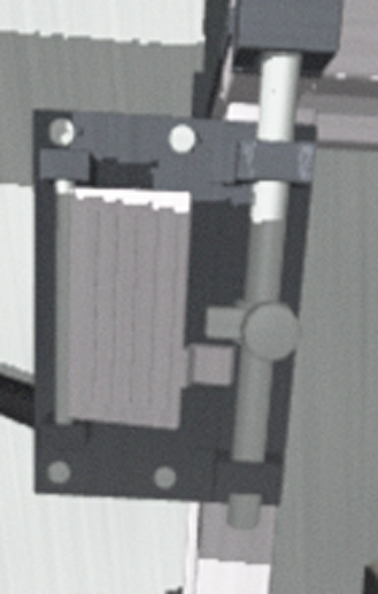

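```bash
python3 -m inch '[[[0,0,0,0,0,2.4,0.376],[0,0,0,0,0,0,0.376],[0,0,0,0,0,0,0.376]]]' 20
python3 -c "
from h import *
go([.6117,.0091,.27])"
```

```text
t: 3.7
tool_pos: [0.5983, -0.0691, 0.3118]
orientation: [2.337, 2.098, 0.002]
force: [-0.3, 0.4, 0.3]
opening: 0.0734
t 3.7 pos [ 0.5983 -0.0691  0.3118] xang 83.83 tilt [ 1.6e-03 -2.0e-04 -1.0e+00] F [-0.3  0.4  0.3] open 0.0734
tool shift cm [7.92 0.48 4.18]
```

```bash
python3 -m inch '[[[2.6,0.15,1,0,0,0,0.376],[2.6,0.15,1,0,0,0,0.376],[2.7,0.15,1,0,0,0,0.376],[0,0,1,0,0,0,0.376],[0,0,0,0,0,0,0.376]]]';python3 -m inch '[[[0,0,0,0,0,0,0.376],[0,0,0,0,0,0,0.376]]]'
python3 -c "
from h import *
go([.6117,.0091,.27])
go([.6117,.0091,.27])
c=snap('wrist','w2');snap('side','s2');snap('scene','c2')
go([.6117,.0091,.27])
a=cv2.imread('pics/w2.png')[60:360,200:440];b=cv2.imread('pics/s2.png')[120:220,290:370];e=cv2.imread('pics/c2.png')[170:270,260:340]
f=lambda x,k:cv2.resize(x,None,fx=k,fy=k,interpolation=cv2.INTER_CUBIC)
cv2.imwrite('pics/crop2.png',np.hstack([f(a,2)[:600],np.vstack([f(b,3),f(e,3)])]))
"
```

```text
t: 4.2
tool_pos: [0.6106, 0.0088, 0.2691]
orientation: [-2.337, -2.097, 0.003]
force: [0.7, -0.4, -0.7]
opening: 0.0334
t: 4.4
tool_pos: [0.6117, 0.0071, 0.2716]
orientation: [2.341, 2.094, 0.001]
force: [0.5, 0.2, 0.0]
opening: 0.0291
t 4.4 pos [0.6117 0.0071 0.2716] xang 83.61 tilt [ 1.2e-03 -3.0e-04 -1.0e+00] F [0.5 0.2 0. ] open 0.0291
tool shift cm [ 0.2  -0.03  0.16]
t 4.4 pos [0.6117 0.0071 0.2716] xang 83.61 tilt [ 1.2e-03 -3.0e-04 -1.0e+00] F [0.5 0.2 0. ] open 0.0291
tool shift cm [ 0.2  -0.03  0.16]
t 4.55 pos [0.6118 0.0072 0.2714] xang 83.6 tilt [ 1.1e-03 -1.0e-04 -1.0e+00] F [-0.1 -0.2 -0.5] open 0.0291
tool shift cm [ 0.19 -0.03  0.14]
```

View pics/crop2.png

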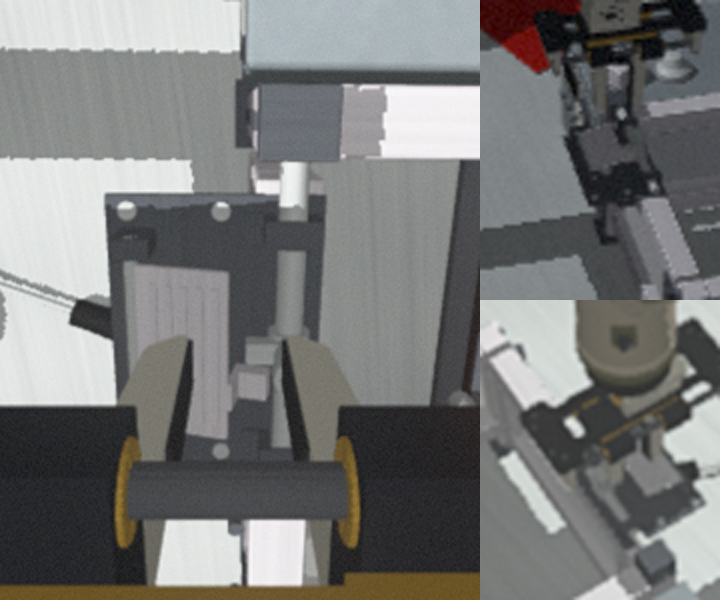

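The right fingertip stands just keeper-side of the knob, which is partly hidden at full-image (345,225). The left fingertip is over the pad. I'll check the tip and knob projections numerically.

```bash
python3 - <<'E'
from h import *
w=load('w2');s=robot.read_state();M=Rn.from_rotvec(s['orientation']).as_matrix()
for y in (.0145,.032,-.0145,-.032):
  for x in (-.0075,.0075): print(x,y,((proj(w,s['tool_pos']+M@[x,y,0])-[200,60])*2).round(0))
for k in ([.632,-.0164,.247],): print('knob',((proj(w,k)-[200,60])*2).round(0), 'r px',9*2*276/190)
gy=np.array([.1115,.994]);
# rod, from upper part in crop
for z in (.219,): print(onz(w,200+292/2,60+280/2,z),onz(w,200+295/2,60+190/2,z))
E
```

```text
-0.0075 0.0145 [279. 379.]
0.0075 0.0145 [280. 338.]
-0.0075 0.032 [332. 379.]
0.0075 0.032 [334. 338.]
-0.0075 -0.0145 [192. 379.]
0.0075 -0.0145 [191. 338.]
-0.0075 -0.032 [140. 379.]
0.0075 -0.032 [138. 338.]
knob [295. 381.] r px 26.147368421052633
[0.63623422 0.01505248 0.219     ] [0.64052778 0.05223364 0.219     ]
```

```bash
python3 - <<'E'
from h import *
a=cv2.imread('pics/w2.png')[200:290,300:375]
cv2.imwrite('pics/z2.png',cv2.convertScaleAbs(cv2.resize(a,None,fx=6,fy=6,interpolation=cv2.INTER_CUBIC),alpha=1.6))
E
```

```text
(no output)
```

View pics/z2.png

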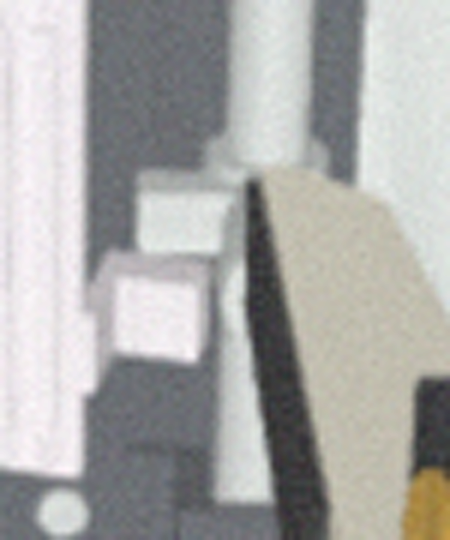

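The zoom agrees with the prediction: the knob's top disc is at about z2 (298,308), half hidden by the finger, and the tip is about 5 mm on its keeper side. I can go down.

```bash
python3 -m inch '[[[0.2,0.1,0.5,0,0,0,0.376],[0,0,1,0,0,0,0.376],[0,0,1,0,0,0,0.376],[0,0,0.7,0,0,0,0.376],[0,0,0,0,0,0,0.376]]]'; python3 -m inch '[[[0,0,0.4,0,0,0,0.376],[0,0,0,0,0,0,0.376]]]'; python3 -m inch '[[[0,0,0.4,0,0,0,0.376],[0,0,0,0,0,0,0.376]]]'
python3 -c "
from h import *
go([.6117,.0091,.225])"
```

```text
t: 5.05
tool_pos: [0.6117, 0.0098, 0.2362]
orientation: [-2.339, -2.093, 0.004]
force: [0.2, -0.2, -0.0]
opening: 0.0291
t: 5.25
tool_pos: [0.6127, 0.0098, 0.2343]
orientation: [-2.341, -2.095, 0.0]
force: [0.0, 0.3, -0.6]
opening: 0.0288
t: 5.45
tool_pos: [0.6131, 0.0097, 0.2308]
orientation: [2.341, 2.094, 0.001]
force: [0.6, -0.7, 2.4]
opening: 0.0287
t 5.45 pos [0.6131 0.0097 0.2308] xang 83.65 tilt [ 9.e-04 -1.e-04 -1.e+00] F [ 0.6 -0.7  2.4] open 0.0287
tool shift cm [-0.08 -0.13  0.58]
```

```bash
for i in 1; do python3 -m inch '[[[0,0,0.2,0,0,0,0.376],[0,0,0,0,0,0,0.376]]]'; python3 -m inch '[[[0,0,0.2,0,0,0,0.376],[0,0,0,0,0,0,0.376]]]'; python3 -m inch '[[[0,0,0.2,0,0,0,0.376],[0,0,0,0,0,0,0.376]]]'; done
```

```text
t: 5.65
tool_pos: [0.6131, 0.0097, 0.229]
orientation: [2.341, 2.094, 0.001]
force: [0.9, -0.0, 3.5]
opening: 0.0292
t: 5.85
tool_pos: [0.6129, 0.0097, 0.2267]
orientation: [2.341, 2.095, 0.0]
force: [1.6, -0.4, 3.6]
opening: 0.0292
t: 6.05
tool_pos: [0.6131, 0.0097, 0.2252]
orientation: [2.341, 2.094, 0.001]
force: [0.0, 0.2, 5.3]
opening: 0.0288
```

```bash
python3 -m inch '[[[0,0,0.1,0,0,0,0.376],[0,0,0,0,0,0,0.376]]]'; python3 -m inch '[[[0,0,0.1,0,0,0,0.376],[0,0,0,0,0,0,0.376]]]'
```

```text
t: 6.25
tool_pos: [0.6133, 0.0097, 0.2251]
orientation: [2.34, 2.094, 0.002]
force: [0.2, -0.5, 9.6]
opening: 0.029
t: 6.45
tool_pos: [0.6137, 0.0097, 0.225]
orientation: [2.339, 2.093, 0.004]
force: [-0.7, -0.3, 13.0]
opening: 0.029
```

```bash
python3 -m inch '[[[-0.4,0,0,0,0,0,0.376],[-0.4,0,0,0,0,0,0.376],[-0.4,0,0,0,0,0,0.376],[-0.4,0,0,0,0,0,0.376],[0,0,0,0,0,0,0.376]]]'; python3 -m inch '[[[-0.4,0,0,0,0,0,0.376],[-0.4,0,0,0,0,0,0.376],[-0.4,0,0,0,0,0,0.376],[-0.4,0,0,0,0,0,0.376],[0,0,0,0,0,0,0.376]]]'
```

```text
t: 6.95
tool_pos: [0.6121, -0.004, 0.225]
orientation: [2.34, 2.096, 0.008]
force: [0.8, 8.4, 13.2]
opening: 0.0289
t: 7.45
tool_pos: [0.6103, -0.0198, 0.225]
orientation: [-2.339, -2.096, -0.008]
force: [0.0, 9.1, 12.4]
opening: 0.0288
```

```bash
python3 -m inch '[[[-0.3,0,0,0,0,0,0.376],[-0.3,0,0,0,0,0,0.376],[0,0,0,0,0,0,0.376]]]'; python3 -m inch '[[[-0.15,0,0,0,0,0,0.376],[0,0,0,0,0,0,0.376]]]'; python3 -m inch '[[[-0.15,0,0,0,0,0,0.376],[0,0,0,0,0,0,0.376]]]'
```

```text
t: 7.75
tool_pos: [0.6096, -0.0254, 0.225]
orientation: [-2.339, -2.097, -0.008]
force: [0.1, 11.2, 14.4]
opening: 0.0293
t: 7.95
tool_pos: [0.6097, -0.0256, 0.2251]
orientation: [-2.337, -2.097, -0.011]
force: [0.5, 16.6, 12.6]
opening: 0.0288
t: 8.15
tool_pos: [0.6098, -0.0258, 0.225]
orientation: [-2.335, -2.098, -0.013]
force: [2.7, 20.8, 13.5]
opening: 0.0293
```

```bash
python3 -m inch '[[[0,0,-0.3,0,0,0,0.376],[0,0,-0.3,0,0,0,0.376],[0,0,-0.3,0,0,0,0.376],[0,0,0,0,0,0,0.376]]]'; python3 -m inch '[[[0,0,-0.5,0,0,0,0.376],[0,0,-0.5,0,0,0,0.376],[0,0,-1,0,0,0,0.376],[0,0,-2,0,0,0,0.376],[0,0,-3,0,0,0,0.376]]]'
python3 -m inch '[[[0,0,-2,0,0,0,0.376],[-4,0,0,0,0,0,0.376],[-4,0,0,0,0,0,0.376],[0,0,0,0,0,0,1],[0,0,0,0,0,0,1]]]'
python3 -c "
from h import *
go([0,0,0]); snap('wrist','w3')
a=cv2.imread('pics/w3.png')[0:240,240:480]
cv2.imwrite('pics/w3c.png',cv2.resize(a,None,fx=2.5,fy=2.5,interpolation=cv2.INTER_CUBIC))"
```

```text
t: 8.55
tool_pos: [0.6071, -0.0255, 0.2288]
orientation: [-2.33, -2.094, -0.004]
force: [3.8, 18.6, -6.3]
opening: 0.0293
t: 9.05
tool_pos: [0.6066, -0.0305, 0.2987]
orientation: [-2.337, -2.092, 0.007]
force: [0.1, -0.5, 0.5]
opening: 0.0288
t: 9.55
tool_pos: [0.5988, -0.1111, 0.3206]
orientation: [-2.342, -2.091, 0.001]
force: [-0.3, 0.6, 0.4]
opening: 0.0174
t 9.55 pos [ 0.5988 -0.1111  0.3206] xang 83.54 tilt [-1.8e-03  9.0e-04 -1.0e+00] F [-0.3  0.6  0.4] open 0.0174
tool shift cm [  4.27 -60.69  32.18]
```

View pics/w3c.png

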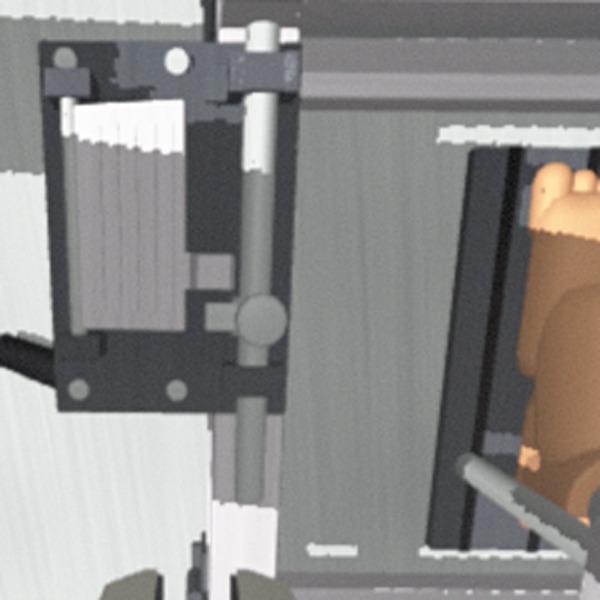

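The lug is now on the hinge side of the catch tooth, the knob is at crop (262,320), and the rod end is at (250,500). I'll measure the knob travel and the pad-edge height, and work out the hook point.

```bash
python3 - <<'E'
from h import *
w=load('w3'); g=lambda u,v:(240+u/2.5,v/2.5)
k=onz(w,*g(262,320),.247);k0=np.array([.632,-.0164,.247])
gy=np.array([.1115,.9938,0]);gx=np.array([.9938,-.1115,0])
print('knob',k,'travel',(k-k0)@-gy,'across',(k-k0)@gx)
# pad bolt-side edge: compare across distance to knob for z up(.235)/down(.225); pad width 40 -> bolt side edge 26 from knob
for z in(.225,.235):
    for u,v in((184,100),(185,328)): e=onz(w,*g(u,v),z);print(z,(e-k)@gx,(e-k)@gy)
print('rod end',(onz(w,*g(250,503),.213)-k0)@gy)
# rail edges at z=.2, near row 520
for u,v in((211,560),(275,560)): e=onz(w,*g(u,v),.2);print('rail',e,(e-k0)@gx,(e-k0)@gy)
go([0,0,0])
E
```

```text
knob [ 0.62898012 -0.04617784  0.247     ] travel 0.02992992986992024 across 0.00031906992167351404
0.225 -0.02624331458663356 0.0713429769406684
0.225 -0.026388795894710496 -0.003969628094923902
0.235 -0.0260869369362892 0.06909410835543764
0.235 -0.02622685959299753 -0.003340900096852894
rod end -0.10586851656579485
rail [ 0.60135698 -0.15067841  0.2       ] -0.015480987343789996 -0.13686258371150387
rail [ 0.62983284 -0.15391755  0.2       ] 0.013179482421626715 -0.1369065839484707
t 9.6 pos [ 0.599  -0.1102  0.3208] xang 83.61 tilt [-1.5e-03  9.0e-04 -1.0e+00] F [ 0.  -0.3 -0.4] open 0.0133
tool shift cm [  4.26 -60.71  32.17]
```

```bash
python3 - <<'E'
from h import *
k0=np.array([.632,-.0164,0]);gy=np.array([.1115,.9938,0]);gx=np.array([.9938,-.1115,0])
W=lambda X,Y,z:k0+(X-.001)*gx+(Y-.061)*gy+[0,0,z]
go(W(.0425,-.060,.32));go(W(-.085+.0175,-.060,.182))
E
```

```text
t 9.6 pos [ 0.599  -0.1102  0.3208] xang 83.61 tilt [-1.5e-03  9.0e-04 -1.0e+00] F [ 0.  -0.3 -0.4] open 0.0133
tool shift cm [-2.41  6.38  0.06]
t 9.6 pos [ 0.599  -0.1102  0.3208] xang 83.61 tilt [-1.5e-03  9.0e-04 -1.0e+00] F [ 0.  -0.3 -0.4] open 0.0133
tool shift cm [-2.42 -4.6  13.88]
```

```bash
python3 -m inch '[[[-0.8,2.1,0,0,0,0,1],[-0.8,2.1,0,0,0,0,1],[-0.8,2.2,0,0,0,0,1],[0,0,3,0,0,0,1],[0,0,3,0,0,0,1]]]'; python3 -m inch '[[[0,0,2,0,0,0,1],[0,0,0,0,0,0,1],[0,0,0,0,0,0,1]]]'
python3 -c "
from h import *
go([0.6619,-.1417,.182]);c=snap('wrist','w4'); snap('side','s4')
a=cv2.imread('pics/w4.png')[0:300,200:480];b=cv2.imread('pics/s4.png')[120:270,300:450]
cv2.imwrite('pics/w4c.png',np.hstack([cv2.resize(a[20:],(400,400)),cv2.resize(b,(400,400),interpolation=cv2.INTER_CUBIC)]))"
```

```text
t: 10.1
tool_pos: [0.6616, -0.1402, 0.2613]
orientation: [2.339, 2.096, 0.002]
force: [0.2, -1.2, -1.0]
opening: 0.0001
t: 10.4
tool_pos: [0.6603, -0.1402, 0.2416]
orientation: [-2.339, -2.096, 0.001]
force: [-1.1, 0.2, 0.0]
opening: 0.0005
t 10.4 pos [ 0.6603 -0.1402  0.2416] xang 83.72 tilt [-9.e-04  5.e-04 -1.e+00] F [-1.1  0.2  0. ] open 0.0005
tool shift cm [-0.13  0.18  5.96]
```

View pics/w4c.png

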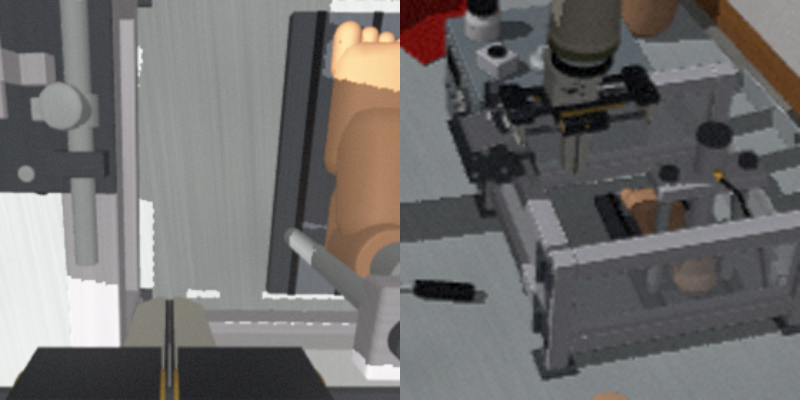

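The shut fingertips are inside the gate, just behind the rail's inner edge, and the bolt is still drawn. The gripper body clears the ram. Now I'll go down and draw the gate.

```bash
python3 -m inch '[[[0,0.3,0,0,0,0,1],[0,0,2,0,0,0,1],[0,0,2,0,0,0,1],[0,0,2,0,0,0,1],[0,0,0,0,0,0,1]]]'; python3 -m inch '[[[0,-0.4,0,0,0,0,1],[0,-0.4,0,0,0,0,1],[0,-0.4,0,0,0,0,1],[0,-0.4,0,0,0,0,1],[0,0,0,0,0,0,1]]]'; python3 -m inch '[[[0,-0.4,0,0,0,0,1],[0,-0.4,0,0,0,0,1],[0,-0.4,0,0,0,0,1],[0,0,0,0,0,0,1]]]'
```

```text
t: 11.0
tool_pos: [0.6621, -0.1414, 0.179]
orientation: [-2.339, -2.092, 0.003]
force: [-0.0, -0.0, -1.3]
opening: 0.0003
t: 11.5
tool_pos: [0.6474, -0.1401, 0.1826]
orientation: [2.34, 2.094, 0.001]
force: [-0.2, 0.6, 0.1]
opening: 0.0004
t: 11.9
tool_pos: [0.6356, -0.1383, 0.1822]
orientation: [2.34, 2.095, 0.001]
force: [-0.7, 1.3, 0.0]
opening: 0.0006
```

```bash
python3 -m inch '[[[0,-0.4,0,0,0,0,1],[0,-0.4,0,0,0,0,1],[0,-0.4,0,0,0,0,1]]]'; python3 -c "
from h import *
go([0.6619,-.1417,.182]);c=snap('wrist','w5'); snap('side','s5')
a=cv2.imread('pics/w5.png')[0:300,200:480];b=cv2.imread('pics/s5.png')[120:270,300:450]
cv2.imwrite('pics/w5c.png',np.hstack([cv2.resize(a[20:],(400,400)),cv2.resize(b,(400,400),interpolation=cv2.INTER_CUBIC)]))"
```

```text
t: 12.2
tool_pos: [0.6246, -0.1362, 0.1821]
orientation: [2.34, 2.095, 0.005]
force: [5.6, 5.3, 0.1]
opening: 0.0003
t 12.2 pos [ 0.6246 -0.1362  0.1821] xang 83.69 tilt [ 0.0027  0.0015 -1.    ] F [5.6 5.3 0.1] open 0.0003
tool shift cm [-0.14  3.77  0.02]
```

View pics/w5c.png

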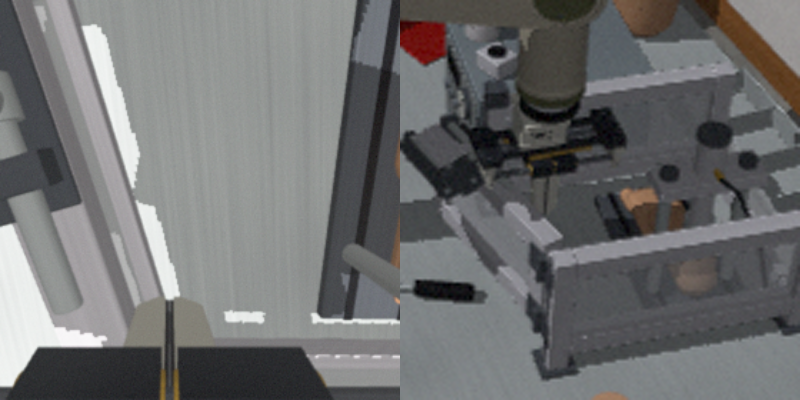

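The gate is swinging and is about 17° open; the bolt moves with it, still drawn. I'll keep drawing.

```bash
python3 -m inch '[[[0,-0.5,0,0,0,0,1],[0,-0.5,0,0,0,0,1],[0,-0.5,0,0,0,0,1],[0,-0.5,0,0,0,0,1],[0,-0.5,0,0,0,0,1]]]'; python3 -m inch '[[[0,-0.5,0,0,0,0,1],[0,-0.5,0,0,0,0,1],[0,-0.5,0,0,0,0,1],[0,-0.5,0,0,0,0,1],[0,0,0,0,0,0,1]]]'
python3 -m inch '[[[0,-0.5,0,0,0,0,1],[0,-0.5,0,0,0,0,1],[0,-0.5,0,0,0,0,1],[0,-0.5,0,0,0,0,1],[0,0,0,0,0,0,1]]]'
```

```text
t: 12.8
tool_pos: [0.5992, -0.1341, 0.1818]
orientation: [2.34, 2.095, 0.002]
force: [4.0, 2.0, 0.7]
opening: 0.0007
t: 13.3
tool_pos: [0.5777, -0.1324, 0.1814]
orientation: [-2.341, -2.094, 0.002]
force: [0.2, -0.4, -0.5]
opening: 0.0003
t: 13.8
tool_pos: [0.5579, -0.1302, 0.1814]
orientation: [-2.341, -2.094, 0.002]
force: [-0.5, -0.4, -0.9]
opening: 0.001
```

```bash
python3 -m inch '[[[0,-0.5,0,0,0,0,1],[0,-0.5,0,0,0,0,1],[0,-0.4,0,0,0,0,1],[0,0,0,0,0,0,1],[0,0.8,0,0,0,0,1]]]'; python3 -m inch '[[[0,0,-2,0,0,0,1],[0,0,-3,0,0,0,1],[0,0,-4,0,0,0,1],[0,0,-4,0,0,0,1],[0,0,-3,0,0,0,1]]]';  python3 -m inch '[[[-4,1,0,0,0,0,1],[-4,1,0,0,0,0,1],[0,0,0,0,0,0,1],[0,0,0,0,0,0,1]]]'
python3 -c "
from h import *
go([0.6619,-.1417,.182]);c=snap('wrist','w6'); snap('side','s6')
a=cv2.imread('pics/w6.png')[0:260,100:440];b=cv2.imread('pics/s6.png')[120:270,290:440]
cv2.imwrite('pics/w6c.png',np.hstack([cv2.resize(a,(523,400)),cv2.resize(b,(277,277),interpolation=cv2.INTER_CUBIC)[:,:].repeat(1,0) if 0 else cv2.copyMakeBorder(cv2.resize(b,(277,277)),0,123,0,0,0)]))"
```

```text
t: 14.3
tool_pos: [0.5523, -0.1296, 0.1815]
orientation: [-2.341, -2.094, 0.001]
force: [0.6, -0.6, 0.3]
opening: 0.0005
t: 14.8
tool_pos: [0.5536, -0.1298, 0.3445]
orientation: [2.34, 2.093, 0.001]
force: [1.1, 0.7, 0.6]
opening: 0.0008
t: 15.2
tool_pos: [0.564, -0.2121, 0.3408]
orientation: [-2.342, -2.092, 0.001]
force: [1.3, -0.9, 0.7]
opening: 0.0005
t 15.2 pos [ 0.564  -0.2121  0.3408] xang 83.54 tilt [-1.4e-03  7.0e-04 -1.0e+00] F [ 1.3 -0.9  0.7] open 0.0005
tool shift cm [ 8.09  8.95 15.87]
```

View pics/w6c.png

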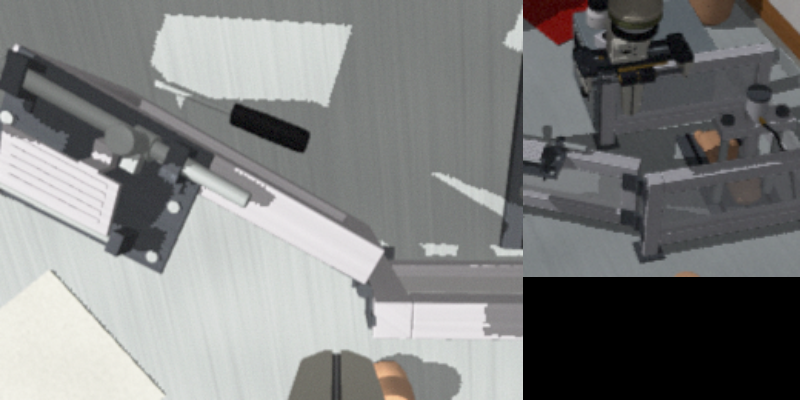

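The gate stands well open. The rod end is at crop (245,195), the knob at (128,137), and the driver is lying clear. I'll measure the gate angle, the bolt travel and whether the catch is up.

```bash
python3 - <<'E'
from h import *
w=load('w6'); g=lambda u,v:(100+u*.65,v*.65)
k0=np.array([.632,-.0164,0]);gy=np.array([.1115,.9938,0]);gx=np.array([.9938,-.1115,0])
H=k0+(-.022-.001)*gx+(-.150-.061)*gy
for p,q in(((385,250),(345,222)),((360,283),(210,205)),):
    a,b=onz(w,*g(*p),.2),onz(w,*g(*q),.2);d=b-a;print('gate deg',90-np.degrees(np.arctan2(d@gy,d@gx))+0,np.degrees(np.arctan2(-d@gx,d@gy)))
k=onz(w,*g(128,137),.247);r=(k-H)
print('knob radius from hinge', np.hypot(r@gx,r@gy),'drawn expects',np.hypot(.023,.181),'shot',np.hypot(.023,.211),'ang',np.degrees(np.arctan2(-r@gx,r@gy))+np.degrees(np.arctan2(.023,.181)))
print('still',[ (load(f)['R']).shape for f in('side0',)])
a,b=(cv2.imread(f'pics/{f}.png') for f in('side0','s6'))
for n,(x,y,X,Y) in dict(cup=(210,150,238,182),foot=(365,265,425,330),cab=(330,115,372,160),driver=(280,222,332,236),pylon=(244,135,260,168),socket=(300,270,346,335)).items():
    d=cv2.absdiff(a[y:Y,x:X],b[y:Y,x:X]).max(2);print(n,(d>40).mean().round(3))
E
```

```text
gate deg -55.31501408917782 55.315014089177815
gate deg -61.90271413132669 61.90271413132669
knob radius from hinge 0.1787082193529201 drawn expects 0.1824554740203757 shot 0.21224985276791122 ang 59.50835696989731
still [(3, 3)]
cup 0.017
foot 0.0
cab 0.538
driver 0.62
pylon 0.229
socket 0.0
```

```bash
python3 - <<'E'
from h import *
a,w=load('w1'),load('w6');g=lambda u,v:(100+u*.65,v*.65)
for n,p,q in(('tip',(195,142),(155,85)),('handle',(245,161),(232,112))): print(n,onz(a,*p,.012),onz(w,*g(*q),.012))
b=cv2.imread('pics/w6.png')[25:180,95:265]
z=cv2.resize(b,None,fx=3,fy=3,interpolation=cv2.INTER_CUBIC)
s=cv2.imread('pics/scene0.png')[255:330,285:365]; robot_c=snap('scene','c6');s2=cv2.imread('pics/c6.png')[255:330,285:365]
z=z[:450]
r=np.vstack([cv2.resize(x,(240,225)) for x in(s,s2)])
z=cv2.resize(z,(510,450));cv2.imwrite('pics/z6.png',np.hstack([z,r]))
E
```

```text
tip [ 0.39616515 -0.02270961  0.012     ] [ 0.39371394 -0.02207448  0.012     ]
handle [ 0.47424365 -0.05995863  0.012     ] [ 0.46967139 -0.05717135  0.012     ]
```

The viewer's limit is reached, so the remaining checks have to be numeric. I'll put the wrist camera over the pad to measure its tilt from its outline.

```bash
python3 - <<'E'
from h import *
w=load('w6');k0=np.array([.632,-.0164,0]);gy=np.array([.1115,.9938,0]);gx=np.array([.9938,-.1115,0])
H=k0-.023*gx-.211*gy;t=np.radians(60);c,s=np.cos(t),np.sin(t)
G=lambda x,y,z:H+(c*x-s*y)*gx+(s*x+c*y)*gy+[0,0,z]
p=G(-.023,.2135,.23);print('pad',p)
st=robot.read_state();M=Rn.from_rotvec(st['orientation']).as_matrix()
cam=-w['R'].T@w['t'];go(st['tool_pos']+(p-cam)*[1,1,0]+[0,0,.28-st['tool_pos'][2]])
a,b=(cv2.imread(f'pics/{f}.png') for f in('scene0','c6'))
d=(cv2.absdiff(a,b).max(2)>40)[265:325,290:362];print('cabinet items diff',d.mean())
E
```

```text
pad [ 0.40011904 -0.11533604  0.23      ]
t 15.35 pos [ 0.5642 -0.2103  0.3416] xang 83.7 tilt [-2.e-04  4.e-04 -1.e+00] F [0.  0.3 0.9] open 0.0004
tool shift cm [ -0.22 -17.42   6.16]
cabinet items diff 0.075
```

```bash
python3 -m inch '[[[0,-3.5,0,0,0,0,1],[0,-3.5,0,0,0,0,1],[0,-3.5,0,0,0,0,1],[0,-3.5,0,0,0,0,1],[0,-3.4,1,0,0,0,1]]]'; python3 -m inch '[[[0,0,2,0,0,0,1],[0,0,2,0,0,0,1],[0,0,0,0,0,0,1],[0,0,0,0,0,0,1]]]'
python3 - <<'E'
from h import *
snap('wrist','w7');snap('scene','c7');im=cv2.imread('pics/w7.png');w=load('w7')
go([.39,-.19,.28])
k0=np.array([.632,-.0164,0]);gy=np.array([.1115,.9938,0]);gx=np.array([.9938,-.1115,0])
H=k0-.023*gx-.211*gy;t=np.radians(60);c,s=np.cos(t),np.sin(t)
G=lambda x,y,z:H+(c*x-s*y)*gx+(s*x+c*y)*gy+[0,0,z]
print('pred centre',proj(w,G(-.023,.2135,.23)))
g=cv2.cvtColor(im,cv2.COLOR_BGR2GRAY);print('grey at pred',g[tuple(proj(w,G(-.023,.2135,.23)).astype(int)[::-1])])
for th in(130,160,190):
    m=cv2.morphologyEx((g>th).astype(np.uint8),cv2.MORPH_CLOSE,np.ones((5,5)));m=cv2.morphologyEx(m,cv2.MORPH_OPEN,np.ones((5,5)))
    for ct in cv2.findContours(m,cv2.RETR_LIST,cv2.CHAIN_APPROX_NONE)[0]:
        A=cv2.contourArea(ct);r=cv2.minAreaRect(ct)
        if 1500<A<9000: print(th,A,np.round(r[0]),np.round(r[1]),round(r[2]),cv2.approxPolyDP(ct,5,True)[:,0].tolist())
E
```

```text
t: 15.85
tool_pos: [0.3904, -0.1911, 0.333]
orientation: [2.337, 2.095, 0.001]
force: [-0.4, -1.0, 0.4]
opening: 0.0006
t: 16.25
tool_pos: [0.3911, -0.1913, 0.2921]
orientation: [-2.34, -2.096, -0.0]
force: [-0.1, -0.9, -0.3]
opening: 0.0005
t 16.35 pos [ 0.3917 -0.1918  0.293 ] xang 83.7 tilt [ 1.4e-03 -9.0e-04 -1.0e+00] F [-0.1  0.  -1.9] open 0.0009
tool shift cm [ 0.17 -0.19  1.3 ]
pred centre [318.59688232 117.63314593]
grey at pred 204
130 5128.5 [482. 347.] [ 54. 107.] 90 [[432, 325], [429, 347], [441, 371], [521, 374], [536, 320]]
130 3281.5 [154. 336.] [ 33. 108.] 90 [[100, 320], [108, 353], [208, 352], [204, 320]]
130 4762.0 [315. 122.] [96. 54.] 29 [[283, 79], [263, 123], [345, 166], [367, 122]]
130 1797.5 [623.  38.] [76. 32.] 90 [[619, 0], [607, 66], [639, 76], [639, 0]]
130 2074.0 [538.  24.] [49. 80.] 90 [[498, 0], [566, 49], [578, 0]]
160 4903.0 [483. 346.] [ 53. 106.] 90 [[432, 326], [430, 348], [441, 370], [522, 373], [536, 320], [490, 320], [487, 335], [480, 322], [442, 320]]
160 3247.5 [154. 336.] [ 32. 107.] 90 [[101, 320], [109, 352], [208, 351], [204, 320]]
160 4629.0 [315. 121.] [96. 53.] 29 [[284, 79], [264, 123], [344, 166], [367, 122]]
160 1711.0 [623.  38.] [75. 32.] 90 [[622, 0], [607, 66], [639, 75], [639, 0]]
160 1987.5 [538.  24.] [48. 79.] 90 [[498, 0], [566, 48], [577, 0]]
190 4580.0 [482. 347.] [ 52. 105.] 90 [[432, 327], [430, 347], [441, 370], [521, 373], [535, 321], [490, 321], [485, 342], [478, 325], [463, 329], [462, 321], [442, 321]]
190 3095.5 [154. 336.] [ 32. 105.] 89 [[102, 321], [109, 352], [207, 351], [203, 320]]
190 4477.0 [315. 122.] [95. 52.] 28 [[284, 80], [265, 123], [344, 164], [366, 122]]
190 1902.0 [538.  24.] [47. 77.] 90 [[499, 0], [566, 46], [576, 0]]
```

```bash
python3 -m inch '[[[0,0,-3,0,0,0,1],[0,0,-3,0,0,0,1],[0,0,0,0,0,0,1],[0,0,0,0,0,0,1]]]'
python3 - <<'E'
from h import *
w=load('w7');g=cv2.cvtColor(cv2.imread('pics/w7.png'),cv2.COLOR_BGR2GRAY)
m=cv2.morphologyEx((g>150).astype(np.uint8),cv2.MORPH_CLOSE,np.ones((5,5)));m=cv2.morphologyEx(m,cv2.MORPH_OPEN,np.ones((5,5)))
ct=[c for c in cv2.findContours(m,cv2.RETR_LIST,cv2.CHAIN_APPROX_NONE)[0] if cv2.pointPolygonTest(c,(315,122),False)>0 and cv2.contourArea(c)<9000][0][:,0].astype(np.float32)
P=np.array([[284,79],[264,123],[344,166],[367,122]],float);L=[]
for i in range(4):
    a,b=P[i],P[(i+1)%4];d=(b-a)/np.linalg.norm(b-a);n=np.array([-d[1],d[0]]);q=ct-a;u=q@d/np.linalg.norm(b-a)
    s=ct[(abs(q@n)<4)&(u>.12)&(u<.88)];vx,vy,x,y=cv2.fitLine(s,cv2.DIST_HUBER,0,.01,.01).ravel();L.append(np.cross([x,y,1],[x+vx,y+vy,1]))
C=[(lambda h:h[:2]/h[2])(np.cross(L[i-1],L[i])) for i in range(4)]
print('corners',np.round(C,1).tolist(),'ratio',np.linalg.norm(C[3]-C[0])/np.linalg.norm(C[2]-C[1]))
obj=np.array([[20,37,0],[-20,37,0],[-20,-37,0],[20,-37,0]],float)/1000
n,rv,tv,e=cv2.solvePnPGeneric(obj,np.array(C),w['K'],None,flags=cv2.SOLVEPNP_IPPE)
for r,er in zip(rv,e): print('pad across-axis rise deg',np.degrees(np.arcsin((w['R'].T@cv2.Rodrigues(r)[0])[2])).round(1),'err',er)
a,b=(cv2.imread(f'pics/{f}.png') for f in('scene0','c7'))
f=lambda i:cv2.cvtColor(i[280:325,290:362],cv2.COLOR_BGR2GRAY).astype(np.float32)
print('cabinet items shift px',cv2.phaseCorrelate(f(a),f(b)),'diff',(abs(f(a)-f(b))>40).mean())
go([0,0,0])
E
```

```text
t: 16.75
tool_pos: [0.3918, -0.1923, 0.3531]
orientation: [2.339, 2.094, 0.001]
force: [0.4, -0.6, -1.3]
opening: 0.0003
corners [[283.9, 77.9], [264.4, 123.3], [340.9, 166.2], [369.0, 122.6]] ratio 1.0961560359017644
pad across-axis rise deg [-9.7 -8.3 77.1] err [1.31030124]
pad across-axis rise deg [ 5.2  8.2 80.3] err [1.36176382]
cabinet items shift px ((-0.0654009319804274, 0.41750378948763256), 0.8889127185315262) diff 0.021604938271604937
t 16.75 pos [ 0.3918 -0.1923  0.3531] xang 83.67 tilt [ 0.0023 -0.0015 -1.    ] F [ 0.4 -0.6 -1.3] open 0.0003
tool shift cm [ 14.83 -41.15  35.19]
```

```bash
python3 -c "
from h import *
print(robot.close_job())"
```

```text
the job is handed in; nothing more can be done
None
```

The bolt is fully drawn, the gate stands about 60° open, and I handed the job in at about 17 s. One thing is only partly confirmed: that the catch sprang back up.

**What I did:** One fingertip held the catch on its stop (225 mm high, about 13 N). The other slid the bolt back until it hit its end stop at about 21 N. I then lifted straight off so the catch could rise. With the gripper shut, I let the tips down behind the top rail, drew the gate towards the robot, backed off and lifted clear.

**What the last checks showed:**
- **Bolt:** I measured 29.9 mm of travel just after drawing it. With the gate open, the knob was 179 mm from the hinge, against 182 mm expected if drawn and 212 mm if shot home.
- **Gate:** Three readings gave 55°, 60° and 62°.
- **Catch:** The pad's bolt-side edge looks longer than its other edge, by 3% in one reading and 10% in another, which points to raised. The attempt to fit its tilt gave two contradictory answers (−9.7° and +5.2°), and one picture-based check was refused because the 12-picture limit was reached. I did not test it by touch.
- **Things lying around:** The cabinet items shifted less than half a pixel. The driver was within 5 mm of its earlier position, about my reading error. The foot and socket areas were unchanged in the side view and the cup's nearly so. The pylon area differed by 23%, which I put down to shadow or the arm in view and did not check.
- **Force:** The wrist read about zero with the arm clear.

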